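# Find the rocking corner of a jig plate and press its shim flat

### The arm

A 6-joint arm with a two-finger parallel gripper is mounted at the origin on a cart in front of the work surface, level with it; the furniture and walls round the work are solid. World frame = base frame: x ahead of the robot, y to its left, z up, the work surface at z = 0. Lengths are in m, angles in rad, forces in N, time in s.
With the tool pointing down it reaches from about 0.25 to 0.775 m from the base axis. Payload 4 kg.
Tool frame: the origin (TCP) lies at the centre of the arm's flange, where the gripper is bolted on; the fingertips stand 199 mm ahead of it and the grasp point (between the pads) lies 180 mm ahead of it (robot.tcp_to_tips is the distance from the TCP to the fingertips, in m); z points along the fingers, y is the line along which they close (so a half turn about z gives the same grasp; the last joint's range is limited). The gripper opens to 94 mm and grips with 3 to 60 N. Pads are 16 mm wide; open, the fingers measure 119 mm over their backs; the gripper's body (75 mm by 177 mm) begins 78 mm behind the grasp point.
Start: joints at [-1.3, 0.087, 1.371, -0, 1.684, -0.103], TCP at [0.201, -0.512, 0.405] pointing down, gripper open.
Joint ranges: [-3.1, 3.1], [-0.76, 2.03], [0.27, 2.55], [-1.08, 4.22], [0.17, 2.65], [-2.57, 2.57]. Speed limits (rad/s): [2.79, 2.79, 3.14, 3.14, 3.14, 3.14].

### API

Orientations are given as [roll, pitch, yaw] about the fixed x, y, z axes, in that order (R = Rz(yaw) Ry(pitch) Rx(roll)).
In Python, from bench import telemetry, snapshot, ticket, robot gives the robot as it stands.
- The arm moves only by the tool apply_moves, never from a script. Its argument "moves" is a list that holds one entry, the list of rows, each a list of 5 numbers: the shift along the tool's x, y, z in units of 50 mm (1.0 is 50 mm), then the turn about the tool's z in units of 10 degrees (1.0 is 10 degrees), then the closure, from 0 (fully open) to 1 (shut). A call has 1 to 10 rows; each row is the pose to reach, as a shift and turn from the pose commanded when the call began, along the tool's axes at that moment; what a row does not reach only later rows make up. A row lasts 1/8 s, in which the tool goes at most 62.5 mm and 10.7 degrees, less where a joint would pass 70% of its speed; a pose out of reach is approached as far as the arm can. A call with a gripper value outside its range is refused whole. The fingers move at their own pace and stop on an object; the grip force is fixed at half the most. Time passes only in rows, so rows that repeat a pose let the fingers close. It gives the time, the measured TCP pose, the force, the opening and the grip force at its end, in the units of the state.
- telemetry.get_obs(): the state, without advancing time (a new reading comes with each control period).
- snapshot(name): name is "scene" or "top" or "wrist"; returns a dict with "image" (400x640x3 uint8, red, green, blue), "fovy" (degrees; the focal length in pixels is half the picture's height over the tangent of half this angle, whatever the lens; pixels are square), "cx", "cy" (the principal point, pixels), "R" (3x3) and "t" (3): a world point X has camera coordinates R X + t. Camera axes: x right, y down, z forward; pixel columns grow to the right and rows downward; lengths in m; the calibration is good to about 2 mm. The wrist camera is an equidistant fisheye: a pixel r from the principal point sees the ray r / f radians off the axis. A picture is of the moment at which its call begins. There is no depth.
- ticket.close_job(): hands the job in; it is judged then, once.
The state is a dict: "time": time; "joint_positions": joint angles; "qvel": joint speeds; "joint_torque": joint torques, N m; "tool_pos": TCP position; "ee_rot": TCP orientation; "wrist_force": force on the tool from outside, world axes, zero at the start; "wrist_torque": the same for the moment, N m; "width": finger opening in m; "finger_force": force on a finger pad.
Only numpy, scipy, OpenCV 4.12 (cv2) and the standard library are available. Lean on these libraries where they do the work, as an engineer would, in place of code of your own. Each camera call takes 0.05 s, during which the arm holds its last target. There are 200 camera calls.

### The job

One corner of the jig plate is slack: press down on its corner lugs one after another with the fingertips until you find the one that rocks, then press that corner's raised shim tab down flat so that the plate stands firm and level. Leave the other three shim tabs up, do not shove or lift the plate, and leave the spanner, screwdriver and nut alone.

Things in the scene. Friction and masses are not known exactly. Their poses are not given: they have to be found in the camera images.
- bed: The fixed grey bed slab, 200 x 250 x 10 mm, that carries the four lever shims. Origin on its underside (table top) beneath the middle of the jig plate, x axis from the tab side (toward the robot at yaw 0) to the far side, y axis to the left, z up. It turns by up to 0.22 rad. The slab reaches from x = -122 to +78 mm.
- jig_plate: Loose flat steel plate, about 2.2 kg, 10 mm thick, 140 (x) x 112 (y) mm, with four corner lugs sticking out sideways, 36 (x) x 50 (y) mm each, and a V block 21 mm high in its middle. Origin in the middle of its underside, axes as the bed's. At rest nearly level, underside 34 mm, top 44 mm above the table, resting on the toes of four lever shims, one under each lug's middle.
- lug_front_left (a point): Middle of the top face of the plate's front left corner lug (nearer the robot, +y in the bed's axes), above its shim's toe: the place to press. Moves with the plate. Three lugs are firm; the slack one gives at 2 to 3 N, tips the plate by about 0.05 rad, lands about 5 mm lower, and comes back nearly level when let go.
- lug_front_right (a point): Middle of the top face of the plate's front right corner lug (nearer the robot, -y in the bed's axes), above its shim's toe: the place to press. Moves with the plate. Three lugs are firm; the slack one gives at 2 to 3 N, tips the plate by about 0.05 rad, lands about 5 mm lower, and comes back nearly level when let go.
- lug_rear_left (a point): Middle of the top face of the plate's rear left corner lug (farther, +y in the bed's axes), above its shim's toe: the place to press. Moves with the plate. Three lugs are firm; the slack one gives at 2 to 3 N, tips the plate by about 0.05 rad, lands about 5 mm lower, and comes back nearly level when let go.
- lug_rear_right (a point): Middle of the top face of the plate's rear right corner lug (farther, -y in the bed's axes), above its shim's toe: the place to press. Moves with the plate. Three lugs are firm; the slack one gives at 2 to 3 N, tips the plate by about 0.05 rad, lands about 5 mm lower, and comes back nearly level when let go.
- tab_front_left (a point): Press point on top of the raised front left shim tab, 10 mm in from its tip, 36 mm above the table; fixed to the bed, does not follow the tab. The tab: steel strip 24 x 46 x 5 mm, coming out from under the lug toward -x and sloping up at 0.40 rad. Pressed flat it is level, its top 22.5 mm above the table, and stays down by friction; this takes 8 to 10 N here.
- tab_front_right (a point): Press point on top of the raised front right shim tab, 10 mm in from its tip, 36 mm above the table; fixed to the bed, does not follow the tab. The tab: steel strip 24 x 46 x 5 mm, coming out from under the lug toward -x and sloping up at 0.40 rad. Pressed flat it is level, its top 22.5 mm above the table, and stays down by friction; this takes 8 to 10 N here.
- tab_rear_left (a point): Press point on top of the raised rear left shim tab, 10 mm in from its tip, 36 mm above the table; fixed to the bed, does not follow the tab. The tab: steel strip 24 x 46 x 5 mm, coming out from under the lug toward -x and sloping up at 0.40 rad. Pressed flat it is level, its top 22.5 mm above the table, and stays down by friction; this takes 8 to 10 N here.
- tab_rear_right (a point): Press point on top of the raised rear right shim tab, 10 mm in from its tip, 36 mm above the table; fixed to the bed, does not follow the tab. The tab: steel strip 24 x 46 x 5 mm, coming out from under the lug toward -x and sloping up at 0.40 rad. Pressed flat it is level, its top 22.5 mm above the table, and stays down by friction; this takes 8 to 10 N here.
- slack_shim (a joint): Angle (rad) of the shim lever under the slack corner: 0 tab raised (start), 0.40 pressed flat. Pressing it flat lifts its toe 5 to 6 mm and closes the gap. At which corner it is differs from run to run and cannot be seen: all four shims look alike.
- sound_shim_1 (a joint): Angle (rad) of a shim lever under one of the three firm corners (in no fixed order): 0 tab raised, 0.40 flat. Pressing it would jack up a good corner.
- sound_shim_2 (a joint): Angle (rad) of a shim lever under one of the three firm corners (in no fixed order): 0 tab raised, 0.40 flat. Pressing it would jack up a good corner.
- sound_shim_3 (a joint): Angle (rad) of a shim lever under one of the three firm corners (in no fixed order): 0 tab raised, 0.40 flat. Pressing it would jack up a good corner.
- spanner: Combination spanner, 190 mm long, 5 mm thick, lying on the table left of the bed. A bystander; origin at the middle of its underside.
- screwdriver: Screwdriver, 208 mm long, 25 mm thick, lying on the table right of the bed. A bystander; origin at the middle of its underside.
- hex_nut: Large hexagon nut, 35 x 30 x 16 mm, on the table in front of the bed. A bystander; origin at the middle of its underside.

How it is judged:
On the way, in this order (a step that is already met when the one before it is completed fails the run):
1. the slack corner is pressed and the plate rocks under the fingers (angle between jig_plate's own z axis and vertical above 0.03 rad and contact force between the fingers and jig_plate above 0.5 N), for 0.1 s.
2. the slack corner's shim tab is pressed flat (value of joint slack_shim above 0.34 rad), for 0.2 s.
At the end, for the whole second after the job is handed in: The slack corner's shim is flat (over 0.34 of 0.40 rad), the other three are still up (under 0.08 rad), and the plate rests level (within 0.015 rad), at its height (within 3 mm) and in its place (within 12 mm) (value of joint slack_shim above 0.34 rad and value of joint each of sound_shim_1, sound_shim_2, sound_shim_3 below 0.08 rad and angle between jig_plate's own z axis and vertical below 0.015 rad and horizontal distance between jig_plate and bed below 0.012 m and z of jig_plate in the frame of bed between 0.031 and 0.037 m and linear speed of jig_plate below 0.02 m/s); the robot touches nothing.
It fails at once if a firm corner's shim tab is pressed down (over 0.15 rad) (value of joint any of sound_shim_1, sound_shim_2, sound_shim_3 above 0.15 rad).
It fails at once if the jig plate is lifted (its middle over 8 mm up) or shoved more than 15 mm (z of jig_plate in the frame of bed above 0.042 m or horizontal distance between jig_plate and bed above 0.015 m).
It fails at once if the spanner, screwdriver or nut is moved more than 20 mm (distance of any of spanner, screwdriver, hex_nut from where it was at the start of the episode above 0.02 m).
It also fails if it takes over 48 s, if anything falls off the work surface, if the arm or the gripper's body presses on something with over 40 N, if the wrist force passes 120 N, or if a joint passes its speed limit or range.

## Working session

There is one attempt and no reset: what is moved stays moved. The work goes in short steps, Python scripts to look and compute and a tool call to move; the robot and the scene stay as the last step left them, time stands still between calls to the robot, and variables do not carry over. Pictures are saved under pics/ and viewed, at most 10 in all, crops included, and the job is handed in when it is done.

Besides the shell and the picture viewer there is one more tool, called as name(argument=value, ...) on one line, values as JSON. apply_moves: Moves the arm, as the interface text tells. Its arguments: {"type":"object","properties":{"moves":{"type":"array","items":{"type":"array","items":{"type":"array","items":{"type":"number"}}}}},"required":["moves"]}

```bash
mkdir -p pics; python3 - <<'E'
from bench import telemetry, snapshot
import cv2,pickle
o=telemetry.get_obs(); print(o)
for n in("scene","top"):
    s=snapshot(n); cv2.imwrite(f"pics/{n}0.png",s["image"][:,:,::-1]); pickle.dump(s,open(f"{n}.pkl","wb")); print(n,s["fovy"],s["cx"],s["cy"],s["R"],s["t"])
E
```

```text
{'time': 0.0, 'joint_positions': array([-1.30010273e+00,  8.79364711e-02,  1.37224806e+00, -6.77643717e-06,
        1.68358483e+00, -1.03111124e-01]), 'qvel': array([-0.00095742, -0.00139457,  0.00091307, -0.00087112,  0.00056892,
       -0.0004717 ]), 'joint_torque': array([-1.54945810e-03, -3.40183675e+01, -3.02426648e+01,  7.16732698e-02,
        3.29728425e-02, -1.55224661e-04]), 'tool_pos': array([ 0.20079618, -0.51191258,  0.40351697]), 'ee_rot': array([-3.13942682e+00, -2.17345244e-04,  3.73803727e-01]), 'wrist_force': array([-0.45116488,  0.49420069,  0.24057712]), 'wrist_torque': array([-0.04628292,  0.00965988,  0.01703933]), 'finger_force': 0.0, 'width': 0.09411004281939467}
scene 54.490281018628295 313.94901587506484 202.91129978093048 [[ 0.71130988 -0.70266784 -0.01720951]
 [-0.32965752 -0.31188752 -0.89109601]
 [ 0.62077707  0.63951864 -0.45348841]] [-0.36629428  0.23640723  0.53442416]
top 42.61848524607624 322.80892268047046 205.23385502691912 [[-0.02150448 -0.99966252 -0.01457431]
 [-0.99602702  0.02268176 -0.08611448]
 [ 0.08641599  0.01266456 -0.99617864]] [0.04578299 0.5363292  0.93048802]
```

View pics/top0.png

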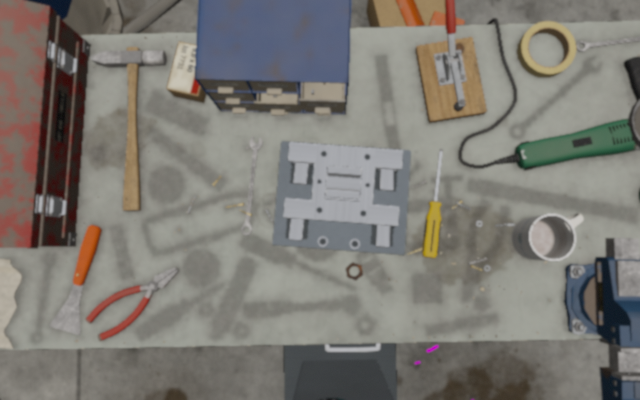

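View pics/scene0.png

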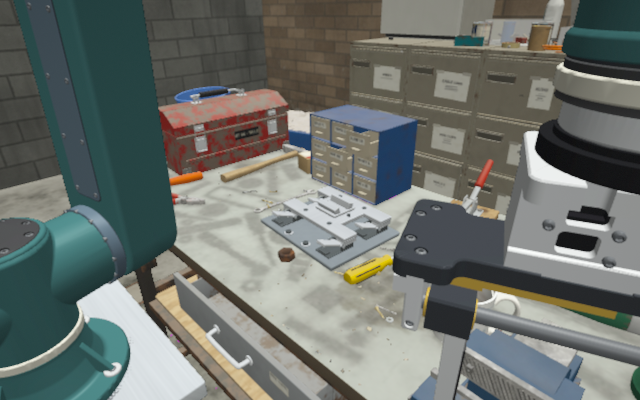

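The top view shows the bed at about cols 275-410, rows 140-255. The plate is the light grey H shape on it, the four tabs are at roughly (300,172), (385,175), (297,230) and (382,233), and the nut is at (354,271). Next I'll rectify the view and measure.

```bash
cat >h.py <<'E'
import numpy as np,cv2,pickle
def K(s):
    f=200/np.tan(np.radians(s["fovy"]/2)); return np.array([[f,0,s["cx"]],[0,f,s["cy"]],[0,0,1]])
def H(s,z): # (x,y,1)->pixel
    R=np.array(s["R"]);t=np.array(s["t"]); return K(s)@np.c_[R[:,0],R[:,1],R[:,2]*z+t]
def rect(s,z,x0,x1,y0,y1,m=.0005):
    # out col = (y1-y)/m, row=(x1-x)/m
    A=np.array([[0,-m,x1],[-m,0,y1],[0,0,1]])
    return cv2.warpPerspective(s["image"],H(s,z)@A,(int((y1-y0)/m),int((x1-x0)/m)),flags=cv2.INTER_CUBIC|cv2.WARP_INVERSE_MAP)
def back(s,z,uv):
    return cv2.perspectiveTransform(np.float64(uv).reshape(-1,1,2),np.linalg.inv(H(s,z)))[:,0]
E
python3 - <<'E'
from h import *
s=pickle.load(open("top.pkl","rb"))
c=back(s,.01,[[342,197]])[0]; print(c)
x0,x1,y0,y1=c[0]-.16,c[0]+.14,c[1]-.17,c[1]+.17
im=rect(s,.044,x0,x1,y0,y1); print(im.shape,x1,y1)
cv2.imwrite("pics/r.png",im[:,:,::-1])
b=rect(s,.01,x0,x1,y0,y1)
hsv=cv2.cvtColor(b,cv2.COLOR_RGB2HSV)
g=cv2.cvtColor(im,cv2.COLOR_RGB2GRAY)
for n,p in(("bed",(b)),("plate",(im))):
    for rc in((300,340),(100,340),(480,60),(520,250),(300,30),(125,340)): print(n,rc,p[rc])
E
```

```text
[ 0.55315876 -0.00250162]
(600, 680, 3) 0.6931587589623687 0.1674983828865827
bed (300, 340) [165 166 170]
bed (100, 340) [166 168 172]
bed (480, 60) [123 122 115]
bed (520, 250) [141 141 134]
bed (300, 30) [137 137 129]
bed (125, 340) [166 168 172]
plate (300, 340) [154 156 160]
plate (100, 340) [166 167 171]
plate (480, 60) [123 122 115]
plate (520, 250) [143 144 135]
plate (300, 30) [135 134 126]
plate (125, 340) [166 169 172]
```

View pics/r.png

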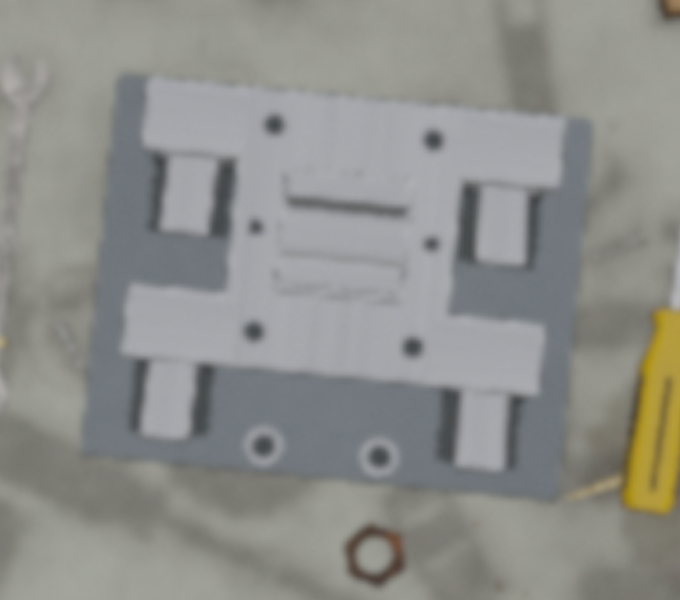

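The rectified view (0.5 mm/px) gives these plate corners: RL (148,78), RR (565,117), FR (540,393), FL (122,352). That puts the plate centre at about (0.576, -0.004) with yaw about -0.095. The front tabs' middles are at (168,400) and (483,430), and the rear ones at (190,195) and (502,225).

```bash
cat >>h.py <<'E'
from bench import telemetry
C=np.array([.5757,-.0044]);YAW=-.0955
def w(l): c,s_=np.cos(YAW),np.sin(YAW); return C+np.array([[c,-s_],[s_,c]])@l
L=dict(FL=(-.052,.081),FR=(-.052,-.081),RL=(.052,.081),RR=(.052,-.081),TFL=(-.101,.081),TFR=(-.101,-.081),TRL=(.003,.081),TRR=(.003,-.081))
def go(name,ztip):
    o=telemetry.get_obs(); p=o["tool_pos"]; y=o["ee_rot"][2]
    d=np.r_[w(L[name]) ,ztip+.199]-p
    c,s_=np.cos(y),np.sin(y)
    print(name,np.round([(c*d[0]+s_*d[1])/.05,(s_*d[0]-c*d[1])/.05,-d[2]/.05,np.degrees(y-YAW)/10],3),"tip z",p[2]-.199,"F",o["wrist_force"].round(2),"t",o["time"])
E
python3 - <<'E'
from h import *
s=pickle.load(open("top.pkl","rb"))
P=lambda c,r:np.array([.69316-r*.0005,.1675-c*.0005])
c,s_=np.cos(YAW),np.sin(YAW)
# tab middles seen on z=.044 plane; re-cast at z=.03
for n,a in dict(FL=(168,437),FR=(481,468),RL=(188,233),RR=(501,264)).items():
    x=P(*a); uv=cv2.perspectiveTransform(x.reshape(1,1,2),H(s,.044)); q=back(s,.036,uv)[0]-C
    print("tab tip",n,np.round([c*q[0]+s_*q[1],-s_*q[0]+c*q[1]],4))
for k in L: print(k,w(L[k]).round(4))
go("FR",.07)
E
```

```text
tab tip FL [-0.1088  0.0784]
tab tip FR [-0.1094 -0.0802]
tab tip RL [-0.0055  0.0782]
tab tip RR [-0.006  -0.0804]
FL [0.5317 0.0812]
FR [ 0.5162 -0.0801]
RL [0.6352 0.0713]
RR [ 0.6197 -0.09  ]
TFL [0.4829 0.0859]
TFR [ 0.4674 -0.0754]
TRL [0.5864 0.0759]
TRR [ 0.571  -0.0853]
FR [ 9.026 -5.737  2.693  2.689] tip z 0.20463953682147068 F [-0.85 -0.9   0.48] t 0.1
```

apply_moves(moves=[[[1,-0.6,0,0.3,1],[2,-1.2,0,0.7,1],[3,-1.9,0,1.0,1],[4,-2.5,0,1.3,1],[5,-3.2,0,1.6,1],[6,-3.8,0.3,1.9,1],[7,-4.4,0.8,2.2,1],[8,-5.1,1.4,2.5,1],[9.0,-5.7,2.0,2.69,1],[9.03,-5.74,2.5,2.69,1]]])

```text
time: 1.35
tool_pos: [0.5175, -0.0771, 0.2782]
ee_rot: [-3.141, 0.0, -0.091]
wrist_force: [0.5, 0.3, -0.6]
width: 0.0008
finger_force: 0.0
```

```bash
python3 - <<'E'
from h import *
from bench import snapshot
go("FR",.05)
s=snapshot("scene"); cv2.imwrite("pics/s1.png",cv2.resize(s["image"][150:300,230:450,::-1],None,fx=3.5,fy=3.5,interpolation=2))
E
```

```text
FR [-0.02   0.061  0.585  0.023] tip z 0.07922815575824305 F [ 0.48  0.34 -0.63] t 1.35
```

View pics/s1.png

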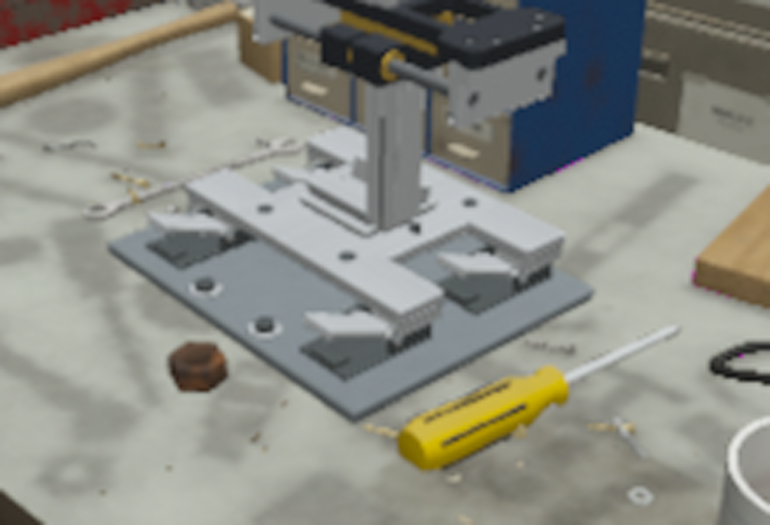

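The closed fingertips, at crop (398,228), stand over the front right lug at (400,290). All four tabs are raised. Now I'll press that lug.

apply_moves(moves=[[[-0.02,0.06,0.3,0,1],[-0.02,0.06,0.6,0,1],[-0.02,0.06,0.65,0,1],[-0.02,0.06,0.7,0,1],[-0.02,0.06,0.73,0,1],[-0.02,0.06,0.76,0,1],[-0.02,0.06,0.76,0,1]]])

```text
time: 2.28
tool_pos: [0.5152, -0.0829, 0.242]
ee_rot: [3.141, -0.001, -0.096]
wrist_force: [0.1, -1.2, 0.5]
width: 0.0006
finger_force: 0.2
```

```bash
python3 - <<'E'
from h import *
from bench import snapshot
go("FR",.044)
s=snapshot("scene"); cv2.imwrite("pics/s2.png",cv2.resize(s["image"][150:300,230:450,::-1],None,fx=3.5,fy=3.5,interpolation=2))
E
```

```text
FR [ 0.015 -0.059 -0.021 -0.001] tip z 0.04295331014128445 F [ 0.08 -1.24  0.55] t 2.275
```

View pics/s2.png

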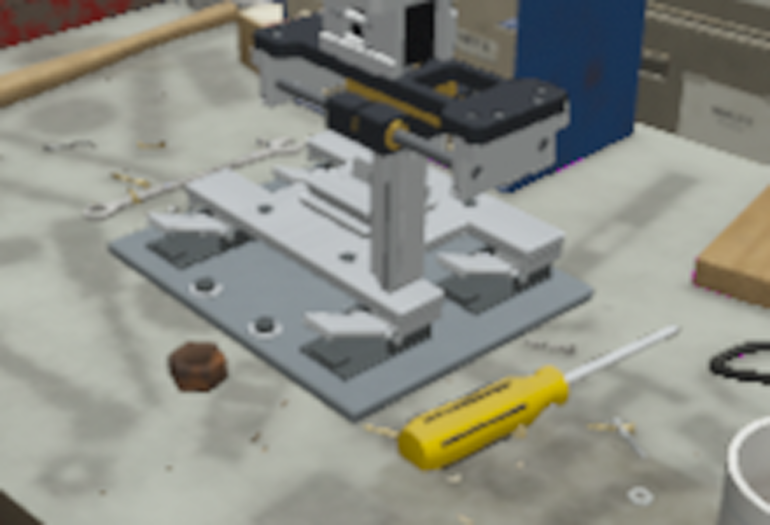

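The tips (crop (398,285)) sit on the front right lug and contact is just starting. I'll press further in small steps.

apply_moves(moves=[[[0,-0.05,0.02,0,1],[0,-0.05,0.04,0,1],[0,-0.05,0.06,0,1],[0,-0.05,0.06,0,1]]])

```text
time: 2.82
tool_pos: [0.5154, -0.0804, 0.2388]
ee_rot: [3.141, -0.0, -0.096]
wrist_force: [-0.3, -0.7, 1.7]
width: 0.0007
finger_force: 0.9
```

apply_moves(moves=[[[0,0,0.04,0,1],[0,0,0.06,0,1],[0,0,0.06,0,1]]])

```text
time: 3.2
tool_pos: [0.5154, -0.0804, 0.2378]
ee_rot: [3.141, -0.001, -0.096]
wrist_force: [-3.2, 0.2, 11.1]
width: 0.0006
finger_force: 5.6
```

Force is now 11 N with the tips at 0.039, which is ambiguous. I'll check from the images whether the plate tilted.

```bash
python3 - <<'E'
from h import *
from bench import snapshot
a=pickle.load(open("top.pkl","rb"))["image"]
s=snapshot("top"); pickle.dump(s,open("top1.pkl","wb"))
s2=snapshot("scene"); a2=cv2.imread("pics/s2.png")
b2=cv2.resize(s2["image"][150:300,230:450,::-1],None,fx=3.5,fy=3.5,interpolation=2)
im=np.vstack([a2[150:400,80:620],b2[150:400,80:620]])
cv2.imwrite("pics/s3.png",im)
# flow of patches in scene (far corner RL etc.) 
g1=cv2.cvtColor(a2,6).astype(np.float32);g2=cv2.cvtColor(b2,6).astype(np.float32)
for n,(x,y,w_,h_) in dict(FL=(185,165,60,40),RL=(300,120,70,50),FR=(410,280,40,40),RR=(500,215,70,50),bed=(240,310,50,40),hole=(245,195,40,30),hole2=(330,240,35,30)).items():
    print(n,np.array(cv2.phaseCorrelate(g1[y:y+h_,x:x+w_],g2[y:y+h_,x:x+w_],cv2.createHanningWindow((w_,h_),cv2.CV_32F))[0]).round(2))
go("FR",.044)
E
```

```text
FL [-0.03  0.1 ]
RL [-0.57  7.28]
FR [-0.25  4.98]
RR [-0.01  0.19]
bed [0.19 0.02]
hole [-0.07  0.2 ]
hole2 [0.01 0.4 ]
FR [ 0.015 -0.009 -0.105 -0.001] tip z 0.038773765297379276 F [-3.48 -0.08 10.61] t 3.3
```

View pics/s3.png

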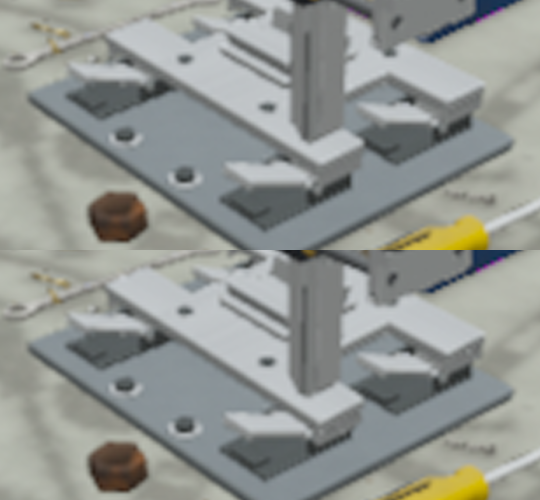

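```bash
python3 - <<'E'
from h import *
from bench import snapshot
a=pickle.load(open("scene.pkl","rb"))["image"]; s=snapshot("scene"); pickle.dump(s,open("scene_p.pkl","wb")); b=s["image"]
up=lambda i:cv2.resize(cv2.cvtColor(i,7),None,fx=8,fy=8,interpolation=2)
A,B=up(a),up(b)
R=np.array(s["R"]);t=np.array(s["t"])
pts=dict(FRcorner=(-.070,-.106),FRmid=(-.070,-.09),FRside=(-.04,-.106),hole=(-.052,-.040),holeL=(-.052,.04),FLc=(-.07,.106),RRc=(.034,-.106),RLc=(.07,.106),RRhole=(.052,-.04))
for n,l in pts.items():
    X=np.r_[w(l),.044]; p=K(s)@(R@X+t); p=(p[:2]/p[2]*8).astype(int); x,y=p; r=32
    T=A[y-r:y+r,x-r:x+r]; S=B[y-r-48:y+r+48,x-r-48:x+r+48]
    m=cv2.matchTemplate(S,T,cv2.TM_CCOEFF_NORMED); _,v,_,q=cv2.minMaxLoc(m); print(n,(p/8).round(1),"shift px",(np.array(q)-48)/8,"score",round(v,3))
E
```

```text
FRcorner [343.8 236.8] shift px [0.125 2.625] score 0.989
FRmid [338.2 233.5] shift px [-6.    -1.375] score 0.959
FRside [354.9 231.5] shift px [-0.25   1.625] score 0.875
hole [328.5 221. ] shift px [0.    1.625] score 0.988
holeL [304.9 207.6] shift px [0.  0.5] score 0.973
FLc [281.4 200. ] shift px [-0.125  0.   ] score 0.997
RRc [380.1 219.5] shift px [0.    0.625] score 0.996
RLc [326.9 183.8] shift px [2. 6.] score 0.912
RRhole [363.5 206. ] shift px [ 0.5 -6. ] score 0.532
```

The front right corner moved 2.6 px down, its hole 1.6 px and the front left corner 0, so front right is the slack one. Next I'll retract and move above its tab.

apply_moves(moves=[[[0,0,-0.3,0,1],[0,0,-0.7,0,1],[-0.5,0,-0.7,0,1],[-0.96,0,-0.7,0,1],[-0.96,0,-0.6,0,1],[-0.96,0,-0.4,0,1],[-0.96,0,-0.25,0,1],[-0.96,0,-0.25,0,1]]])

```text
time: 4.35
tool_pos: [0.4676, -0.0758, 0.2468]
ee_rot: [-3.141, 0.003, -0.096]
wrist_force: [-0.5, 0.2, -0.2]
width: 0.0004
finger_force: 0.0
```

```bash
python3 - <<'E'
from h import *
from bench import snapshot
go("TFR",.0225)
s=snapshot("scene"); cv2.imwrite("pics/s4.png",cv2.resize(s["image"][150:300,230:450,::-1],None,fx=3.5,fy=3.5,interpolation=2))
E
```

```text
TFR [-0.004 -0.007  0.506 -0.001] tip z 0.04779247037520723 F [-0.51  0.22 -0.23] t 4.35
```

View pics/s4.png

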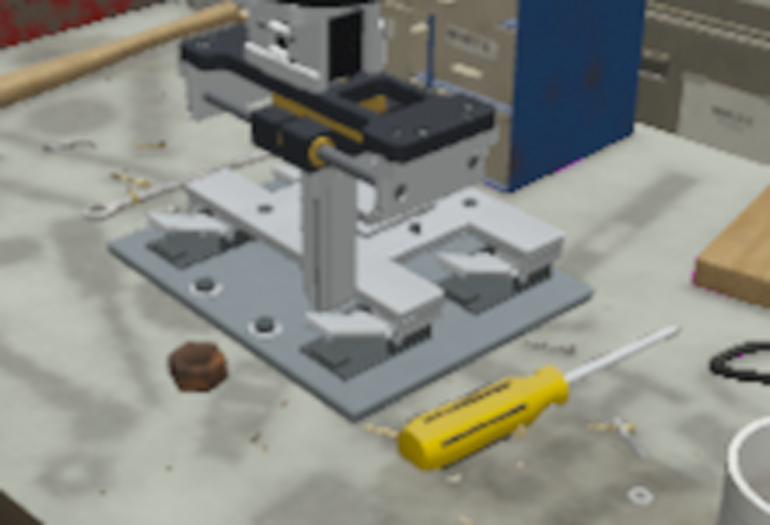

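The tips, at crop (330,305), are above the outer part of the front right tab at (345,320). I'll press it down.

apply_moves(moves=[[[0,0,0.1,0,1],[0,0,0.2,0,1],[0,0,0.28,0,1],[0,0,0.35,0,1],[0,0,0.42,0,1],[0,0,0.48,0,1],[0,0,0.53,0,1],[0,0,0.53,0,1]]])

```text
time: 5.4
tool_pos: [0.4667, -0.0758, 0.2222]
ee_rot: [3.141, 0.004, -0.096]
wrist_force: [-5.6, 0.3, 7.9]
width: 0.0007
finger_force: 3.6
```

Tips are at 0.0232. A little further should bottom it firmly.

apply_moves(moves=[[[0,0,0.04,0,1],[0,0,0.08,0,1],[0,0,0.08,0,1],[0,0,0.08,0,1]]])

```text
time: 5.9
tool_pos: [0.4667, -0.0758, 0.2214]
ee_rot: [3.141, 0.003, -0.095]
wrist_force: [-13.2, 1.1, 23.9]
width: 0.0006
finger_force: 11.6
```

apply_moves(moves=[[[0,0,0,0,1],[0,0,-0.1,0,1],[0,0,-0.4,0,1],[0,0,-1.2,0,1],[-0.5,0,-2.2,0,1],[-1,0,-3,0,1],[-1,0,-3,0,1],[-1,0,-3,0,1]]])

```text
time: 6.9
tool_pos: [0.4178, -0.071, 0.3672]
ee_rot: [-3.142, 0.0, -0.096]
wrist_force: [-0.3, 0.2, -0.3]
width: 0.0004
finger_force: 0.0
```

```bash
python3 - <<'E'
from h import *
from bench import snapshot
go("TFR",.0225)
a=pickle.load(open("scene.pkl","rb"))["image"]; s=snapshot("scene"); b=s["image"]
up=lambda i:cv2.resize(cv2.cvtColor(i,7),None,fx=8,fy=8,interpolation=2)
A,B=up(a),up(b);R=np.array(s["R"]);t=np.array(s["t"])
for n,l in dict(FRcorner=(-.070,-.106),FLc=(-.07,.106),hole=(-.052,-.04),RRc=(.034,-.106),RLc=(.07,.106),RRhole=(.052,-.04)).items():
    X=np.r_[w(l),.044]; p=K(s)@(R@X+t); x,y=(p[:2]/p[2]*8).astype(int); r=32
    m=cv2.matchTemplate(B[y-r-48:y+r+48,x-r-48:x+r+48],A[y-r:y+r,x-r:x+r],5); _,v,_,q=cv2.minMaxLoc(m); print(n,(np.array(q)-48)/8,round(v,3))
cv2.imwrite("pics/s5.png",cv2.resize(b[150:300,230:450,::-1],None,fx=3.5,fy=3.5,interpolation=2))
E
```

```text
TFR [ 9.970e-01 -8.000e-03  2.914e+00 -2.000e-03] tip z 0.16817926677380007 F [-0.34  0.22 -0.29] t 6.9
FRcorner [-0.125 -0.375] 0.996
FLc [0. 0.] 0.995
hole [-0.125 -0.125] 0.991
RRc [-0.125 -0.125] 0.999
RLc [0.    0.125] 0.998
RRhole [0. 0.] 0.999
```

View pics/s5.png

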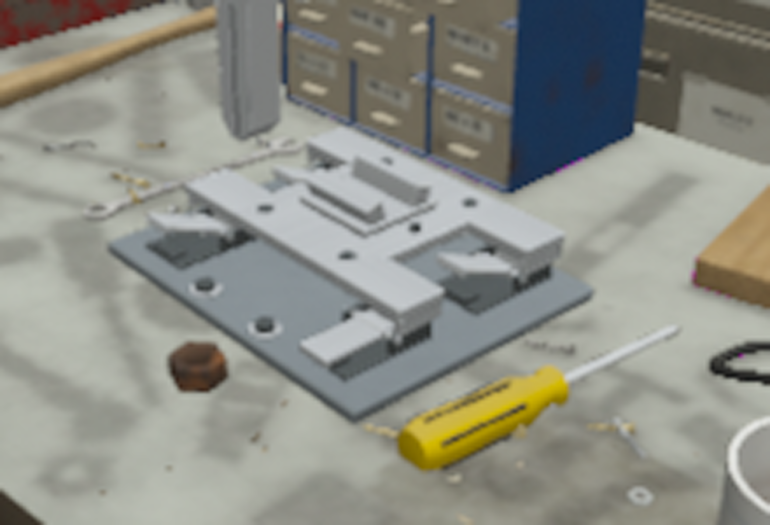

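The front right tab at (345,340) is flat and the visible others are up. The plate corners sit within 0.4 px of where they started, so the plate is level and in place. The arm is clear.

```bash
python3 -c "
from bench import ticket
print(ticket.close_job())"
```

```text
the job is handed in; nothing more can be done
None
```

The front right corner was the slack one: it rocked under the fingers, I pressed its shim tab flat, the plate looked level and in place with the arm clear, and the job is handed in (no verdict came back).

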